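# Clamp the drawplate with the ratchet knob

## Robot

A 7-joint arm with a two-finger parallel gripper is mounted at the origin on the work surface. World frame = base frame: x ahead of the robot, y to its left, z up, the work surface at z = 0. Lengths are in m, angles in rad, forces in N, time in s.
With the tool pointing down it reaches from about 0.425 to 0.875 m from the base axis. Payload 4.7 kg.
Tool frame: the origin (TCP) lies at the very end of the fingers, on their centre line; the grasp point (between the pads) lies 19 mm behind it; z points along the fingers, y is the line along which they close (so a half turn about z gives the same grasp; the last joint's range is limited). The gripper opens to 87 mm and grips with 3 to 60 N. Pads are 19 mm wide; open, the fingers measure 117 mm over their backs; the gripper's body (75 mm by 190 mm) begins 51 mm behind the grasp point.
Start: joints at [1.345, 0.321, -0.07, 1.45, 0.023, 1.371, -0.057], TCP at [0.154, -0.631, 0.223] pointing down, gripper open.
Joint ranges: [-2.86, 2.86], [-0.3, 2.09], [-1.38, 1.24], [0.06, 2.45], [-1.56, 4.7], [0.09, 2.05], [-2.69, 2.69]. Speed limits (rad/s): [2.57, 2.57, 3.14, 3.14, 3.14, 3.14, 3.14].

## Interface

Orientations are given as a rotation vector (axis times angle).
In Python, from bench import ctrl, imaging, ticket gives the robot as it stands.
- The arm moves only by the tool jog_arm, never from a script. Its argument "rows" is text: rows parted by semicolons, each of 7 numbers parted by spaces: the shift along the tool's x, y, z in cm, then the turn, a rotation vector about the tool's x, y, z in rad, then the closure, from -1 (fully open) to 1 (shut), so that 0 is half open. A call has 1 to 5 rows; each row shifts and turns the commanded pose from where the row before left it, along the tool's axes as they then stand; what a row does not reach is not made up. A row lasts 1/8 s, in which the tool goes at most 62.5 mm and 10.7 degrees, less where a joint would pass 70% of its speed; a pose out of reach is approached as far as the arm can. A call with a gripper value outside its range is refused whole. The fingers move at their own pace and stop on an object; "force" is the grip in N (left out, the last holds). Time passes only in rows, so rows that do not move let the fingers close. It gives the time, the measured TCP pose, the force, the opening and the grip force at its end, in the units of the state.
- ctrl.get_state(): the state, without advancing time (a new reading comes with each control period).
- imaging.get_image(name): name is "side" or "top" or "wrist"; returns a dict with "img" (420x560x3 uint8, blue, green, red), "vertical_fov" (degrees; the focal length in pixels is half the picture's height over the tangent of half this angle, whatever the lens; pixels are square), "cx", "cy" (the principal point, pixels), "origin" and "orientation" of the camera in the world. Camera axes: x right, y down, z forward; pixel columns grow to the right and rows downward; lengths in m; the calibration is good to about 2 mm. A picture is of the moment at which its call begins. There is no depth.
- ticket.close_job(): hands the job in; it is judged then, once.
The state is a dict: "time": time; "joint_positions": joint angles; "qd": joint speeds; "joint_torque": joint torques, N m; "position": TCP position; "tool_rot": TCP orientation; "ft_force": force on the tool from outside, world axes, zero at the start; "torque": the same for the moment, N m; "grip_width": opening from 0.0 (shut) to 1.0 (fully open); "grip_force": force on a finger pad.
Only numpy, scipy, OpenCV 4.12 (cv2) and the standard library are available. Lean on these libraries where they do the work, as an engineer would, in place of code of your own. Each camera call takes 0.05 s, during which the arm holds its last target. There are 200 camera calls.

## Task

Slide the perforated steel drawplate onto the clamp's rail, in from the rail's open end and under the raised screw foot, flat against the fence and with its end at the stop. Then turn the sloping ratchet knob clockwise until the foot holds the plate and the knob slips with a click, stop after one to four clicks in all, and let go. Leave the plain bar, the hammer and the jar where they are.

Things in the scene. Friction and masses are not known exactly. Their poses are not given: they have to be found in the camera images.
- plate_mid (a point): Centre of the drawplate: a loose flat steel bar 180 mm long (its x), 36 wide (y), 12 thick (z), 0.4 to 0.6 kg, told from the plain bar only by three rows of small dark holes on both broad faces. Either face up and either end first will do. It starts flat on the table, this point 6 mm up.
- plate: The drawplate itself; origin at the centre of its underside, x along its length.
- bar_mid (a point): Centre of a loose plain steel bar of the same size without holes, x along its length; not to be used. The two bars may lie in either place.
- clamp: Dark steel bench clamp fixed to the table; origin under its base, z up. Base x -95 to 55, y -55 to 125, 14 mm high. Bright rail x -12 to 12, y -26 to 120, top z = 45, open at its +y end. Fence at the back: face x = 18, 12 thick, y -26 to 35, top z = 62. End stop: face y = -20, top z = 57.
- home (a point): Where the plate's centre is when home: on the rail, against fence and stop; at x 0, y 70, z 51 mm in the clamp's frame, same axes. The plate then lies along y, overhangs the rail by 6 mm on each side and by 40 mm at the open +y end.
- post_top (a point): Top centre of the clamp's post (30 by 34 mm, 120 mm high, in front of the rail). It carries a 38 mm square nut block through which the screw slopes. The screw's axis leans 35 degrees from vertical, upper end towards the clamp's -x, and passes through x -4, y 0, z 68 mm in the clamp's frame.
- foot_tip (a point): Centre of the round steel foot (radius 11 mm) at the screw's lower end, near the stop. It moves down the sloping axis 6 mm per rad of joint screw. At the start its lowest point is 7 to 13 mm above the top of a plate on the rail, so the plate cannot come from straight above: lower it 40 mm or more towards the open end, then slide it along.
- foot: The foot itself, which presses on the plate's top face; about 15 to 25 N as the knob clicks over, of which some 10 to 25 N remain when it is let go.
- knob_grip (a point): Where to pinch the knob, on its axis, about 0.18 m up. Its aluminium grip bar is 60 mm long (x), 16 thick (y), and reaches 21 mm above this point and 29 below; z points outward along the axis, 35 degrees from vertical. Below is a toothed disc 56 across, with a brass pawl arm reaching 45 mm from the axis. The knob does not move along its axis.
- screw (a joint): Angle of the screw with its brass arm (rad), growing clockwise as seen looking down on the knob; starts between 0.7 and 1.9. Turns with about 0.12 N m, holds where it is left, and meets the plate near 3.3; it winds up to 3.5 to 3.6 before each click and springs back a little after it. With no plate it stops at 3.9.
- knob (a joint): Slip of the knob against the screw (rad), growing clockwise, 0 at the start. While the screw is free the two turn together. When the screw resists with more than about 0.2 N m the knob slips and clicks from tooth to tooth, 0.393 rad a click; its turning torque rises and drops at each; let go, it stays there. Turning anticlockwise loosens the screw.
- hammer: Loose bench hammer, 220 mm long, lying on the table; origin on its underside. Not to be disturbed.
- jar: Loose glass jar, 56 mm across and 75 high, standing on the table; origin under its centre. Not to be disturbed.
Mind the look-alikes: they are no part of the job. What is shaped like the plate but green or turquoise is not meant.

How it is judged:
On the way, in this order (a step that is already met when the one before it is completed fails the run):
1. the drawplate lies home on the rail, against fence and stop, under the foot, with the knob not yet slipped (x of plate_mid in the frame of clamp between -0.008 and 0.005 m and y of plate_mid in the frame of clamp between 0.06 and 0.083 m and z of plate_mid in the frame of clamp between 0.047 and 0.055 m and angle between the x axis of plate and the y axis of clamp, either way round below 0.09 rad and angle between the z axis of plate and the z axis of clamp, either way round below 0.09 rad and value of joint knob below 0.3 rad), for 0.2 s.
2. the foot presses on the plate and the knob has slipped at least one click (x of plate_mid in the frame of clamp between -0.008 and 0.005 m and y of plate_mid in the frame of clamp between 0.06 and 0.083 m and z of plate_mid in the frame of clamp between 0.047 and 0.055 m and angle between the x axis of plate and the y axis of clamp, either way round below 0.09 rad and angle between the z axis of plate and the z axis of clamp, either way round below 0.09 rad and contact force between foot and plate above 5 N and value of joint knob above 0.3 rad), for 0.2 s.
At the end, for the whole second after the job is handed in: The drawplate lies flat on the rail along it (within 5 degrees), within 8 mm of the fence and 13 mm of the stop, at rest, pressed by the foot with more than 5 N; the knob has slipped one to four clicks (0.3 to 1.77 rad) (all of step 2 and value of joint knob below 1.77 rad and linear speed of plate below 0.02 m/s); the robot touches nothing.
It fails at once if the knob is driven on past four clicks (value of joint knob above 1.77 rad).
It fails at once if the plain bar is moved by more than 30 mm (distance of bar_mid from where it was at the start of the episode above 0.03 m).
It fails at once if the hammer is moved by more than 30 mm (distance of hammer from where it was at the start of the episode above 0.03 m).
It fails at once if the jar is moved by more than 30 mm (distance of jar from where it was at the start of the episode above 0.03 m).
It also fails if it takes over 72 s, if anything falls off the work surface, if the arm or the gripper's body presses on something with over 40 N, if the wrist force passes 120 N, or if a joint passes its speed limit or range.

## Working session

There is one attempt and no reset: what is moved stays moved. The work goes in short steps, Python scripts to look and compute and a tool call to move; the robot and the scene stay as the last step left them, time stands still between calls to the robot, and variables do not carry over. Pictures are saved under pics/ and viewed, at most 10 in all, crops included, and the job is handed in when it is done.

Besides the shell and the picture viewer there is one more tool, called after "Request:" as name(argument=value, ...) on one line, values as JSON. jog_arm: Moves the arm, as the interface text tells. Its arguments: {"type":"object","properties":{"rows":{"type":"string"},"force":{"type":"number"}},"required":["rows"]}

```bash
mkdir -p pics
cat > h.py <<'E'
import numpy as np, cv2, sys
from scipy.spatial.transform import Rotation as R
from bench import ctrl, imaging, ticket
def cam(n):
    d=imaging.get_image(n); return d
def Rm(o):
    o=np.array(o,float)
    if o.shape==(3,3): return o
    return R.from_quat(o).as_matrix() if o.size==4 else R.from_rotvec(o).as_matrix()
def f(d): return d["img"].shape[0]/2/np.tan(np.radians(d["vertical_fov"])/2)
def ray(d,u,v):
    r=Rm(d["orientation"])@np.array([(u-d["cx"])/f(d),(v-d["cy"])/f(d),1.]); return np.array(d["origin"]),r
def onz(d,u,v,z):
    o,r=ray(d,u,v); return o+r*(z-o[2])/r[2]
def proj(d,p):
    q=Rm(d["orientation"]).T@(np.array(p)-np.array(d["origin"])); return q[:2]/q[2]*f(d)+[d["cx"],d["cy"]]
def tri(d1,p1,d2,p2):
    o1,r1=ray(d1,*p1);o2,r2=ray(d2,*p2)
    s=np.linalg.lstsq(np.stack([r1,-r2],1),o2-o1,rcond=None)[0]
    a=o1+s[0]*r1;b=o2+s[1]*r2; return (a+b)/2,np.linalg.norm(a-b)
E
python3 - <<'E'
from h import *
import pickle
D={n:cam(n) for n in("top","side")}
pickle.dump(D,open("d0.pkl","wb"))
for n,d in D.items():
    cv2.imwrite(f"pics/{n}0.png",d["img"]); print(n,d["vertical_fov"],d["cx"],d["cy"],d["origin"],d["orientation"])
print(ctrl.get_state())
E
```

```text
top 57.15486698987205 281.6231662272918 204.77407920007292 [0.3875863  0.16304646 1.09316608] [-2.17522772  2.18266677 -0.14636853]
side 46.175689553857936 280.5521401656602 216.94493152161866 [-0.09007202  0.76223911  0.9616944 ] [-1.02059583  2.45333786 -1.03088706]
{'time': 0.1, 'joint_positions': array([ 1.34505397,  0.32177403, -0.07005214,  1.45155963,  0.02258687,
        1.37077551, -0.0568975 ]), 'qd': array([ 9.60899857e-04, -1.53522936e-03, -7.94259122e-04, -4.96820695e-04,
       -1.29904926e-03, -1.54743012e-06,  1.93884832e-03]), 'joint_torque': array([ 1.95574705e-05, -4.92572379e+01, -4.05669054e-01, -3.13396990e+01,
       -6.40911888e-02,  3.96093086e-02,  8.44340116e-05]), 'position': array([ 0.15422858, -0.63093225,  0.22155094]), 'tool_rot': array([-3.11733775e+00, -3.75632440e-01,  4.63898940e-04]), 'ft_force': array([ 0.74297864, -0.49918501, -0.01799381]), 'torque': array([-0.00736988, -0.03594805, -0.00022951]), 'grip_force': 0.0, 'grip_width': 0.9991750782309256}
```

View pics/top0.png

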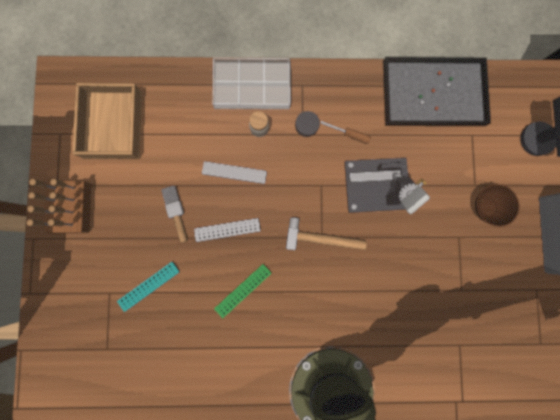

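View pics/side0.png

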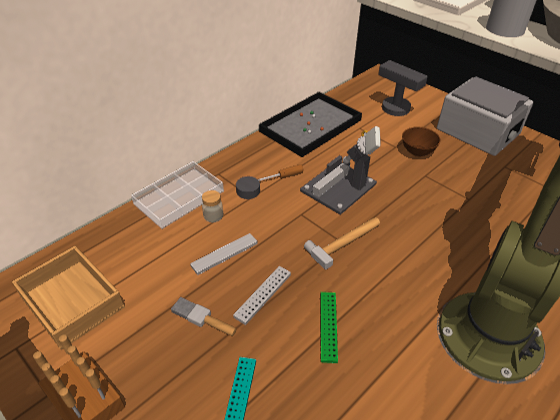

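The top view shows the perforated plate at (227,230), the plain bar at (234,172), the hammer at (325,238), the jar at (259,122), and the clamp at (378,185) with its rail open to the left. In the side view the plate is at (262,293) and the clamp at (340,180). I'll measure these more closely.

Run:
```python
from h import *
import pickle
D=pickle.load(open("d0.pkl","rb"))
t=D["top"];s=D["side"]
a=cv2.resize(t["img"][145:225,330:440],None,fx=7,fy=7,interpolation=cv2.INTER_CUBIC)
cv2.imwrite("pics/ct.png",a)
b=cv2.resize(s["img"][115:220,290:395],None,fx=5.6,fy=5.6,interpolation=cv2.INTER_CUBIC)
cv2.imwrite("pics/cs.png",b)
def bar(d,box,z):
    x0,y0,x1,y1=box
    im=d["img"]; hsv=cv2.cvtColor(im,cv2.COLOR_BGR2HSV)
    m=((hsv[...,1]<60)&(hsv[...,2]>60)).astype(np.uint8)
    k=np.zeros_like(m);k[y0:y1,x0:x1]=m[y0:y1,x0:x1]
    k=cv2.morphologyEx(k,cv2.MORPH_CLOSE,np.ones((7,7)))
    c=max(cv2.findContours(k,0,2)[0],key=cv2.contourArea)
    w=np.array([onz(d,*p[0],z)[:2] for p in c])
    r=cv2.minAreaRect((w*1000).astype(np.float32)); return r
for n,d,bx in(("plate",t,(190,212,266,247)),("bar",t,(198,155,272,188)),):
    print(n,bar(d,bx,.012))
print("plate side",bar(s,(225,258,300,325),.012)); print("bar side",bar(s,(185,225,265,278),.012))
for u,v in((351,162),(351,207),(405,162)):print(onz(t,u,v,.014))
```

```text
plate ((434.8618469238281, 286.5763244628906), (39.78178024291992, 183.08773803710938), 9.14955997467041)
bar ((597.2966918945312, 268.38507080078125), (181.28317260742188, 38.0404167175293), 81.11919403076172)
plate side ((434.3328857421875, 288.8814697265625), (40.27293014526367, 183.55519104003906), 9.281827926635742)
bar side ((596.1089477539062, 271.0289306640625), (180.930419921875, 45.02741241455078), 81.07621765136719)
[ 0.62648827 -0.06586825  0.014     ]
[ 0.49692912 -0.06273104  0.014     ]
[ 0.62665678 -0.22197312  0.014     ]
```

View pics/ct.png

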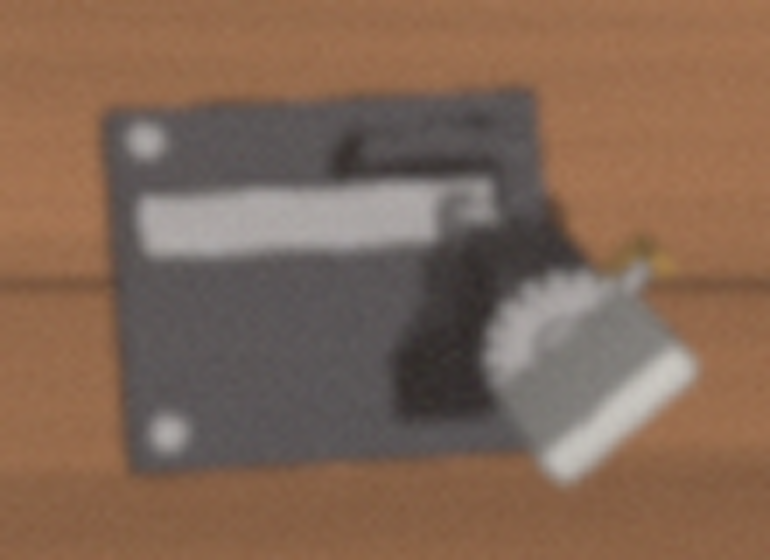

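View pics/cs.png

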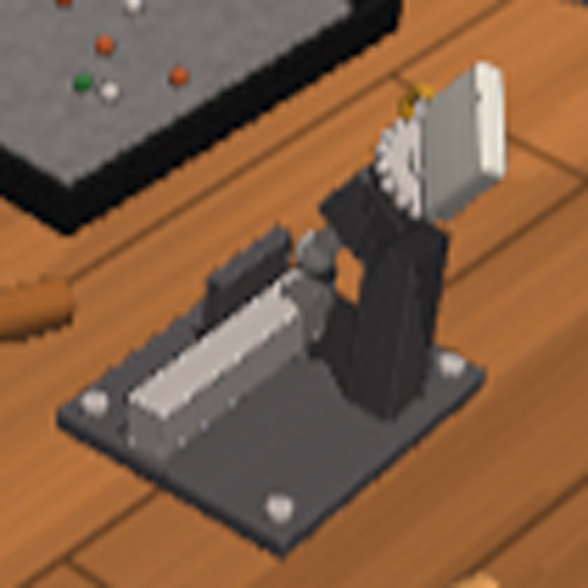

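The enlarged views show the clamp base corners: top-view crop (105,108), (535,90) and (132,472), side-view crop (60,412), (283,546) and (485,373). The rail's open end is at (138–148,197–257) in the top crop. The knob's bright end face runs from (565,470) to (685,365). Next I fit the clamp pose and the knob.

```bash
cat >> h.py <<'E'
def rows(P,Rt,grip,n=None,S=None):
    "print shift (cm) in present tool axes and relative rotvec to target, then rows"
    s=S or ctrl.get_state(); p=np.array(s["position"]);R0=R.from_rotvec(s["tool_rot"])
    dr=(R0.inv()*R.from_matrix(Rt)).as_rotvec(); d=np.array(P)-p
    n=n or int(np.ceil(max(np.linalg.norm(d)/.06,np.linalg.norm(dr)/.18,1)))
    for k in range(n):
        Rk=R0*R.from_rotvec(dr*k/n)
        print(" ".join("%.2f"%v for v in Rk.inv().apply(d)/n*100)," ".join("%.3f"%v for v in dr/n),grip,";")
def down(yaw):
    "tool z down, tool x at yaw"
    c,s=np.cos(yaw),np.sin(yaw); return np.array([[c,s,0],[s,-c,0],[0,0,-1.]])
E
python3 - <<'E'
from h import *
import pickle
D=pickle.load(open("d0.pkl","rb"));t=D["top"];s=D["side"]
ct=lambda x,y:((x+.5)/7-.5+330,(y+.5)/7-.5+145)
cs=lambda x,y:((x+.5)/5.6-.5+290,(y+.5)/5.6-.5+115)
L=[(t,ct(105,108),(55,125,14)),(t,ct(535,90),(55,-55,14)),(t,ct(132,472),(-95,125,14)),(t,ct(138,197),(12,120,45)),(t,ct(148,257),(-12,120,45)),
(s,cs(60,412),(55,125,14)),(s,cs(283,546),(-95,125,14)),(s,cs(485,373),(-95,-55,14)),(s,cs(130,400),(12,120,45)),(s,cs(167,418),(-12,120,45))]
W=np.array([onz(d,*p,q[2]/1000)[:2] for d,p,q in L]);C=np.array([q[:2] for *_,q in L])/1000
def fit(W,C):
    w=W-W.mean(0);c=C-C.mean(0);th=np.arctan2((c[:,0]*w[:,1]-c[:,1]*w[:,0]).sum(),(c*w).sum())
    r=np.array([[np.cos(th),-np.sin(th)],[np.sin(th),np.cos(th)]]);o=W.mean(0)-r@C.mean(0);return th,r,o,np.round(1000*(W-(C@r.T+o)),1)
for I in(slice(0,5),slice(5,10),slice(0,10)):
    th,r,o,e=fit(W[I],C[I]);print(np.degrees(th),o,e.tolist())
Rc=np.eye(3);Rc[:2,:2]=r;Oc=np.r_[o,0]
np.savez("clamp.npz",R=Rc,O=Oc)
print("home",Oc+Rc@[0,.07,.051])
# knob: end-face ends in both views
a1,a2=ct(565,470),ct(685,365)
for n,p in(("A",a1),("B",a2)):print(n,np.linalg.inv(Rc)@(onz(t,*p,.197)-Oc))
for d,pts in((t,[ct(535,455),ct(590,480),ct(697,375),ct(665,345)]),(s,[cs(478,68),cs(498,68),cs(504,165),cs(485,175)])):
    m=np.mean(pts,0);print("pxmid",m)
    if d is t: mt=m
    else: P,e=tri(t,mt,s,m);print("face mid clamp",Rc.T@(P-Oc),e)
# predicted face along axis
ax=np.array([-np.sin(np.radians(35)),0,np.cos(np.radians(35))])
A0=np.array([-.004,0,.068])
for l in(.12,.137,.15,.165):
    F=Oc+Rc@(A0+ax*l);print(l,F,proj(t,F),proj(s,F))
E
```

```text
2.8442681951646636 [ 0.58327867 -0.17483226] [[0.3, -0.2], [-0.9, 1.6], [0.6, -0.4], [0.1, 0.6], [-0.0, -1.6]]
3.002883574307753 [ 0.58423106 -0.17358522] [[-2.0, -1.7], [1.2, 0.6], [1.9, 2.8], [-1.4, 0.1], [0.2, -1.7]]
2.866068581111644 [ 0.58366934 -0.17424599] [[-0.0, -0.8], [-1.3, 1.0], [0.2, -0.9], [-0.3, 0.0], [-0.4, -2.2], [-1.7, -0.9], [1.5, 1.0], [2.6, 3.2], [-1.1, 0.8], [0.5, -1.1]]
home [ 0.58016923 -0.10433355  0.051     ]
A [-0.11611004  0.01552168  0.197     ]
B [-0.08272047 -0.02864385  0.197     ]
pxmid [418.39285714 203.67857143]
pxmid [377.3125     135.83928571]
face mid clamp [-0.0982433  -0.00170776  0.20541538] 0.0016192250927498707
0.12 [ 0.51093126 -0.17788756  0.16629825] [410.45813654 194.90996808] [367.35769358 144.33297666]
0.137 [ 0.50119266 -0.17837512  0.18022383] [412.89747958 198.15240245] [371.03160973 141.56618926]
0.15 [ 0.49374549 -0.17874795  0.19087281] [414.81620908 200.70282457] [373.89558072 139.409363  ]
0.165 [ 0.48515261 -0.17917815  0.20316009] [417.09008155 203.72531142] [377.26058601 136.87521311]
```

The fit is consistent (yaw 2.9°, residuals about 2 mm), and the knob face mid lies on the given axis. The plate is 183 x 40 mm as measured, at (0.4345, 0.288). Now I plan the transit.

```bash
cat >> h.py <<'E'
def plan(wps,step=.055,ang=.17):
    "wps: (P,Rmat,grip); print rows chained from the measured pose"
    s=ctrl.get_state(); p=np.array(s["position"]);q=R.from_rotvec(s["tool_rot"])
    for P,Rt,g in wps:
        P=np.array(P);d=P-p;dr=(q.inv()*R.from_matrix(Rt)).as_rotvec()
        n=int(np.ceil(max(np.linalg.norm(d)/step,np.linalg.norm(dr)/ang,1)))
        print("--",n)
        for k in range(n):
            x=(q*R.from_rotvec(dr*k/n)).inv().apply(d)/n*100
            print(" ".join("%.2f"%v for v in x)," ".join("%.3f"%v for v in dr/n),g,end="; ")
        print(); p=P;q=R.from_matrix(Rt)
E
python3 - <<'E'
from h import *
y=np.radians
plan([((.42,-.48,.36),down(y(13.7)),-1),((.58,-.02,.36),down(y(60)),-1),((.43,.317,.12),down(y(99.2)),-1)])
E
```

```text
-- 7
4.20 -1.20 -1.98 -0.000 0.000 0.000 -1; 4.20 -1.20 -1.98 -0.000 0.000 0.000 -1; 4.20 -1.20 -1.98 -0.000 0.000 0.000 -1; 4.20 -1.20 -1.98 -0.000 0.000 0.000 -1; 4.20 -1.20 -1.98 -0.000 0.000 0.000 -1; 4.20 -1.20 -1.98 -0.000 0.000 0.000 -1; 4.20 -1.20 -1.98 -0.000 0.000 0.000 -1; 
-- 9
2.94 -4.54 0.00 0.000 0.000 -0.090 -1; 3.33 -4.26 0.00 0.000 0.000 -0.090 -1; 3.70 -3.95 0.00 0.000 0.000 -0.090 -1; 4.04 -3.60 0.00 0.000 0.000 -0.090 -1; 4.35 -3.22 0.00 0.000 0.000 -0.090 -1; 4.62 -2.82 0.00 0.000 0.000 -0.090 -1; 4.85 -2.39 0.00 0.000 0.000 -0.090 -1; 5.05 -1.95 0.00 0.000 0.000 -0.090 -1; 5.20 -1.49 0.00 0.000 0.000 -0.090 -1; 
-- 9
2.41 -3.32 2.67 0.000 0.000 -0.076 -1; 2.65 -3.12 2.67 0.000 0.000 -0.076 -1; 2.88 -2.91 2.67 0.000 0.000 -0.076 -1; 3.10 -2.69 2.67 0.000 0.000 -0.076 -1; 3.29 -2.44 2.67 0.000 0.000 -0.076 -1; 3.47 -2.19 2.67 0.000 0.000 -0.076 -1; 3.62 -1.92 2.67 0.000 0.000 -0.076 -1; 3.76 -1.63 2.67 0.000 0.000 -0.076 -1; 3.87 -1.34 2.67 0.000 0.000 -0.076 -1;
```

Request:
jog_arm(rows="4.2 -1.2 -2 0 0 0 -1; 4.2 -1.2 -2 0 0 0 -1; 4.2 -1.2 -2 0 0 0 -1; 4.2 -1.2 -2 0 0 0 -1; 4.2 -1.2 -2 0 0 0 -1")

```text
time: 0.72
position: [0.3451, -0.5223, 0.3227]
tool_rot: [-3.119, -0.375, 0.001]
ft_force: [-0.1, 0.1, -0.9]
grip_width: 1.0
grip_force: 0.0
```

Request:
jog_arm(rows="4.2 -1.2 -2 0 0 0 -1; 4.2 -1.2 -2 0 0 0 -1; 2.9 -4.5 0 0 0 -0.09 -1; 3.3 -4.3 0 0 0 -0.09 -1; 3.7 -4 0 0 0 -0.09 -1")

```text
time: 1.35
position: [0.4726, -0.3246, 0.362]
tool_rot: [-3.038, -0.796, 0.001]
ft_force: [0.9, 0.3, 0.9]
grip_width: 1.0
grip_force: 0.0
```

Request:
jog_arm(rows="4 -3.6 0 0 0 -0.09 -1; 4.3 -3.2 0 0 0 -0.09 -1; 4.6 -2.8 0 0 0 -0.09 -1; 4.8 -2.4 0 0 0 -0.09 -1; 5 -2 0 0 0 -0.09 -1")

```text
time: 1.98
position: [0.559, -0.0704, 0.3622]
tool_rot: [2.785, 1.454, -0.001]
ft_force: [-0.1, -0.6, -0.8]
grip_width: 1.001
grip_force: 0.0
```

Tracking is accurate, so I continue.

Request:
jog_arm(rows="5.2 -1.5 0 0 0 -0.09 -1; 2.4 -3.3 2.5 0 0 -0.076 -1; 2.6 -3.1 2.5 0 0 -0.076 -1; 2.9 -2.9 2.5 0 0 -0.076 -1; 3.1 -2.7 2.5 0 0 -0.076 -1")

```text
time: 2.6
position: [0.5086, 0.1293, 0.2614]
tool_rot: [2.447, 1.971, -0.001]
ft_force: [0.1, -0.6, 0.3]
grip_width: 0.998
grip_force: 0.0
```

Request:
jog_arm(rows="3.3 -2.4 2.5 0 0 -0.076 -1; 3.5 -2.2 2.5 0 0 -0.076 -1; 3.6 -1.9 2.5 0 0 -0.076 -1; 3.8 -1.6 2 0 0 -0.076 -1; 3.9 -1.3 1 0 0 -0.076 -1")

```text
time: 3.22
position: [0.4257, 0.3164, 0.156]
tool_rot: [-2.03, -2.397, 0.003]
ft_force: [0.2, -0.7, -0.2]
grip_width: 1.0
grip_force: 0.0
```

Run:
```python
from h import *
s=ctrl.get_state();print(s["position"],s["joint_positions"])
d=cam("wrist");print(d["origin"],d["vertical_fov"]);cv2.imwrite("pics/w1.png",d["img"])
y=np.radians(99.2);c=np.array([.4345,.2877,.012])
print(proj(d,c))
plan([((.4297,.3173,.06),down(y),-1),((.4297,.3173,.004),down(y),-1)])
```

```text
[0.42565333 0.31642364 0.1560495 ] [ 0.15644403  0.21364146 -0.93554405  1.80703389  0.18306244  1.21410386
 -0.66773475]
[0.41521033 0.38155671 0.31779655] 69.34207335473221
[282.87482281 223.95497665]
-- 2
-0.34 0.38 4.78 -0.002 -0.002 0.007 -1; -0.33 0.38 4.78 -0.002 -0.002 0.007 -1; 
-- 2
0.00 0.00 2.80 0.000 0.000 0.000 -1; 0.00 0.00 2.80 0.000 0.000 0.000 -1;
```

View pics/w1.png

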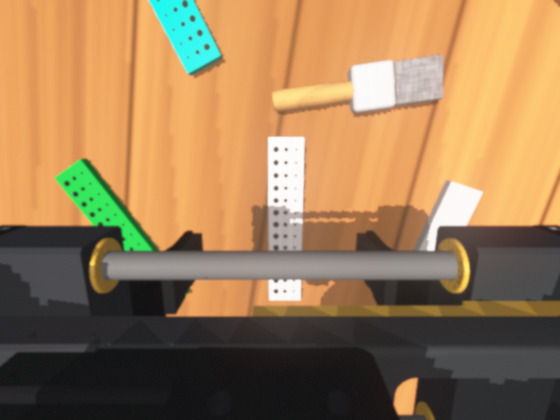

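The wrist view shows the drawplate centred at about (286,218), aligned with the fingers and within a few mm of the estimate. I descend and grip.

Request:
jog_arm(rows="-0.3 0.3 4.8 0 0 0.007 -1; -0.3 0.3 4.8 0 0 0.007 -1; 0 0 2.8 0 0 0 -1; 0 0 2.7 0 0 0 -1; 0 0 0 0 0 0 -1")

```text
time: 3.9
position: [0.4321, 0.3097, 0.0045]
tool_rot: [-2.049, -2.379, 0.007]
ft_force: [-0.4, -0.6, -0.1]
grip_width: 0.998
grip_force: 0.0
```

Request:
jog_arm(rows="0 0 0 0 0 0 1; 0 0 0 0 0 0 1; 0 0 0 0 0 0 1; 0 0 0 0 0 0 1; 0 0 0 0 0 0 1", force=50)

```text
time: 4.53
position: [0.4339, 0.3111, 0.0067]
tool_rot: [2.05, 2.38, 0.0]
ft_force: [0.1, 0.2, 0.6]
grip_width: 0.522
grip_force: 0.0
```

Request:
jog_arm(rows="0 0 0 0 0 0 1; 0 0 0 0 0 0 1; 0 0 -1 0 0 0 1; 0 0 -3 0 0 0 1; 0 0 -5 0 0 0 1")

```text
time: 5.15
position: [0.4322, 0.3098, 0.0958]
tool_rot: [-2.048, -2.379, 0.007]
ft_force: [0.1, 1.1, -4.1]
grip_width: 0.402
grip_force: 50.0
```

Gripped at the right width, and the 4 N of weight agrees. Now to the staging point over the rail's open end.

Run:
```python
from h import *
K=np.load("clamp.npz");O,Rc=K["O"],K["R"];y=np.radians(92.87)
d=cam("wrist");cv2.imwrite("pics/w2.png",d["img"])
plan([(O+Rc@[-.003,.155,.105],down(y),1)])
```

```text
-- 7
-5.00 1.23 -0.03 0.001 -0.000 0.014 1; -4.98 1.30 -0.03 0.001 -0.000 0.014 1; -4.96 1.37 -0.03 0.001 -0.000 0.014 1; -4.94 1.44 -0.03 0.001 -0.000 0.014 1; -4.92 1.51 -0.03 0.001 -0.000 0.014 1; -4.90 1.58 -0.02 0.001 -0.000 0.014 1; -4.87 1.65 -0.02 0.001 -0.000 0.014 1;
```

View pics/w2.png

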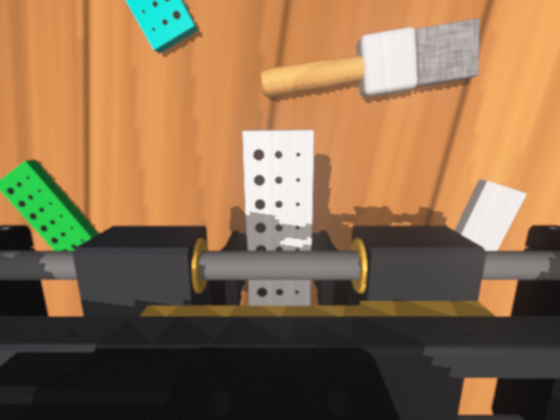

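The wrist view shows the plate held squarely, with its outer end edge at row 131, columns 244–313.

Request:
jog_arm(rows="-5 1.2 -0.3 0 0 0.014 1; -5 1.3 -0.3 0 0 0.014 1; -5 1.4 -0.3 0 0 0.014 1; -4.9 1.4 -0.2 0 0 0.014 1; -4.9 1.5 0 0 0 0.014 1")

```text
time: 5.82
position: [0.5315, 0.0716, 0.1077]
tool_rot: [2.132, 2.307, 0.0]
ft_force: [0.3, -0.1, -4.7]
grip_width: 0.402
grip_force: 50.0
```

Request:
jog_arm(rows="-4.9 1.6 0 0 0 0.014 1; -4.9 1.6 0 0 0 0.014 1; 0 0 0 0 0 0 1; 0 0 0 0 0 0 1")

```text
time: 6.32
position: [0.5696, -0.0219, 0.107]
tool_rot: [-2.163, -2.276, 0.0]
ft_force: [-0.6, 0.8, -4.2]
grip_width: 0.402
grip_force: 50.0
```

Run:
```python
from h import *
K=np.load("clamp.npz");O,Rc=K["O"],K["R"]
S=ctrl.get_state();p=S["position"];M=R.from_rotvec(S["tool_rot"]).as_matrix()
print("tcp clamp",Rc.T@(p-O),"x axis",Rc.T@M[:,0],"z",M[:,2],S["grip_force"],S["ft_force"])
d=cam("wrist");im=d["img"];h=cv2.cvtColor(im,cv2.COLOR_BGR2HSV)
m=((h[...,1]<40)&(h[...,2]>150)).astype(np.uint8);m[215:]=0
c=max(cv2.findContours(m,0,2)[0],key=cv2.contourArea)
x,y,w,hh=cv2.boundingRect(c);print("box",x,y,w,hh)
e=[onz(d,x,y,p[2]+.007),onz(d,x+w,y,p[2]+.007)]
print("end edge width",np.linalg.norm(e[0]-e[1]),"end mid in tool",M.T@(np.mean(e,0)-p))
t=cam("top");s=cam("side")
q=[Rc.T@(np.mean(e,0)-O)];print("end in clamp",q)
A=cv2.resize(t["img"][120:225,300:440],None,fx=2.8,fy=2.8,interpolation=2);B=cv2.resize(s["img"][95:235,235:395],None,fx=2.45,fy=2.1,interpolation=2)
cv2.imwrite("pics/st.png",np.hstack([A,B]))
```

```text
tcp clamp [-0.00641261  0.15286395  0.10704328] x axis [-5.42496528e-04  9.99999041e-01  1.27392390e-03] z [-0.00131342  0.00120908 -0.99999841] 49.98621225357056 [-0.64152319  0.75551394 -4.24146449]
box 243 130 71 85
end edge width 0.03515066974032703 end mid in tool [ 0.06611141 -0.00015371 -0.0069156 ]
end in clamp [array([-0.00659353,  0.21896641,  0.11404328])]
```

View pics/st.png

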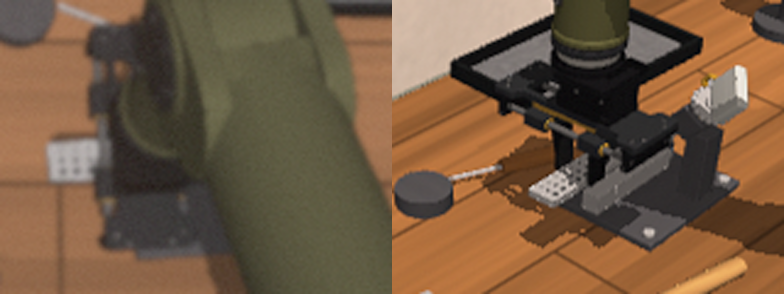

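The staged plate is at clamp x −6 mm, y ≈129 mm (centre 24 mm behind the TCP), level, over the rail's open end in both views. I lower it with a small shift towards the fence.

Request:
jog_arm(rows="0 0.3 1.8 0 0 0 1; 0 0 1.8 0 0 0 1; 0 0 1.5 0 0 0 1; 0 0 0.1 0 0 0 1; 0 0 0 0 0 0 1")

```text
time: 7.1
position: [0.5734, -0.0221, 0.0555]
tool_rot: [-2.164, -2.277, -0.0]
ft_force: [-0.8, -0.7, -3.4]
grip_width: 0.402
grip_force: 50.0
```

Request:
jog_arm(rows="0 0 0.1 0 0 0 1; 0 0 0.1 0 0 0 1; 0 0 0 0 0 0 1")

```text
time: 7.48
position: [0.5733, -0.0223, 0.0537]
tool_rot: [2.164, 2.277, -0.0]
ft_force: [-0.3, -0.4, -5.5]
grip_width: 0.402
grip_force: 50.0
```

Request:
jog_arm(rows="0 0 0.1 0 0 0 1; 0 0 0.1 0 0 0 1; 0 0 0 0 0 0 1")

```text
time: 7.85
position: [0.5734, -0.0222, 0.0517]
tool_rot: [2.164, 2.277, 0.0]
ft_force: [-0.7, 0.9, -3.2]
grip_width: 0.403
grip_force: 50.0
```

Request:
jog_arm(rows="0 0 0.1 0 0 0 1; 0 0 0 0 0 0 1")

```text
time: 8.1
position: [0.5735, -0.022, 0.0511]
tool_rot: [2.164, 2.277, 0.0]
ft_force: [-1.7, 0.5, 1.1]
grip_width: 0.397
grip_force: 50.0
```

Contact with the rail. Now I slide inward, staying clear of the fence corner.

Request:
jog_arm(rows="-1 0 0 0 0 0 1; -1 0 0 0 0 0 1; -1 0 0 0 0 0 1; -1 0 0 0 0 0 1; -0.8 0 0 0 0 0 1")

```text
time: 8.72
position: [0.5767, -0.0701, 0.0515]
tool_rot: [2.164, 2.277, 0.003]
ft_force: [-1.6, 5.2, 6.6]
grip_width: 0.404
grip_force: 50.0
```

Request:
jog_arm(rows="-0.3 0 0 0 0 0 1; -0.3 0 0 0 0 0 1; 0 0 0 0 0 0 1")

```text
time: 9.1
position: [0.577, -0.0762, 0.0515]
tool_rot: [2.164, 2.276, 0.003]
ft_force: [-0.1, 3.8, 6.4]
grip_width: 0.404
grip_force: 50.0
```

Request:
jog_arm(rows="-0.2 0 0 0 0 0 1; 0 0 0 0 0 0 1")

```text
time: 9.35
position: [0.5771, -0.078, 0.0515]
tool_rot: [2.164, 2.276, 0.003]
ft_force: [-0.3, 4.8, 6.1]
grip_width: 0.407
grip_force: 50.0
```

Request:
jog_arm(rows="-0.2 0 0 0 0 0 1; 0 0 0 0 0 0 1")

```text
time: 9.6
position: [0.5772, -0.0799, 0.0515]
tool_rot: [2.164, 2.276, 0.003]
ft_force: [-0.2, 5.0, 5.6]
grip_width: 0.404
grip_force: 50.0
```

Request:
jog_arm(rows="0 0.2 0 0 0 0 1; 0 0 0 0 0 0 1")

```text
time: 9.85
position: [0.5772, -0.0799, 0.0514]
tool_rot: [-2.163, -2.276, 0.002]
ft_force: [-6.0, 4.8, 10.7]
grip_width: 0.402
grip_force: 50.0
```

The fence is touched. Two more steps towards the stop.

Request:
jog_arm(rows="-0.2 0 0 0 0 0 1; 0 0 0 0 0 0 1")

```text
time: 10.1
position: [0.5779, -0.0809, 0.0515]
tool_rot: [-2.163, -2.276, -0.001]
ft_force: [-4.3, 7.1, 9.7]
grip_width: 0.4
grip_force: 50.0
```

Request:
jog_arm(rows="-0.2 0 0 0 0 0 1; 0 0 0 0 0 0 1")

```text
time: 10.35
position: [0.5779, -0.0809, 0.0515]
tool_rot: [-2.16, -2.276, -0.003]
ft_force: [-4.8, 9.4, 10.3]
grip_width: 0.401
grip_force: 50.0
```

Run:
```python
from h import *
K=np.load("clamp.npz");O,Rc=K["O"],K["R"]
S=ctrl.get_state();p=S["position"];M=R.from_rotvec(S["tool_rot"]).as_matrix()
print("tcp clamp",Rc.T@(p-O),"x axis",Rc.T@M[:,0],S["ft_force"])
d=cam("wrist");h=cv2.cvtColor(d["img"],cv2.COLOR_BGR2HSV)
m=((h[...,1]<40)&(h[...,2]>150)).astype(np.uint8);m[215:]=0
x,y,w,hh=cv2.boundingRect(max(cv2.findContours(m,0,2)[0],key=cv2.contourArea));print("box",x,y,w,hh)
print("end",Rc.T@(onz(d,x+w/2,y,.057)-O))
```

```text
tcp clamp [-0.00105254  0.09347925  0.05147432] x axis [-0.00187568  0.99999001  0.00405699] [-4.78756393  9.40782223 10.26649104]
box 145 130 169 85
end [-0.02588092  0.15951233  0.057     ]
```

The plate no longer advances (TCP y −0.0809 twice, force rising) and both fence and stop are felt, so the centre is at y ≈ 69.5 mm in the clamp's frame. I release and back off.

Request:
jog_arm(rows="0 0 0 0 0 0 0; 0 0 0 0 0 0 0; 0 0 0 0 0 0 -0.3; 0 0 -0.5 0 0 0 -0.3; 0 0 -2 0 0 0 -0.3")

```text
time: 11.02
position: [0.5774, -0.0843, 0.0753]
tool_rot: [-2.163, -2.276, 0.002]
ft_force: [-0.4, 0.1, 0.6]
grip_width: 0.641
grip_force: 0.0
```

Request:
jog_arm(rows="2 0 -4 0 0 0 -0.5; 2 0 -5 0 0 0 -1; 2 0 -5 0 0 0 -1; 0 0 -5 0 0 0 -1; 0 0 -5 0 0 0 -1")

```text
time: 11.65
position: [0.5751, -0.0233, 0.3191]
tool_rot: [2.161, 2.277, 0.001]
ft_force: [0.8, -0.6, -0.0]
grip_width: 0.992
grip_force: 0.0
```

Run:
```python
from h import *
import pickle
K=np.load("clamp.npz");O,Rc=K["O"],K["R"]
S=ctrl.get_state();print(S["position"],S["tool_rot"],S["joint_positions"])
t=cam("top");s=cam("side");w=cam("wrist");pickle.dump((t,s,w),open("d1.pkl","wb"))
D=pickle.load(open("d0.pkl","rb"));t0=D["top"];s0=D["side"]
ct=lambda x,y:((x+.5)/7-.5+330,(y+.5)/7-.5+145)
cs=lambda x,y:((x+.5)/5.6-.5+290,(y+.5)/5.6-.5+115)
c35,s35=np.cos(np.radians(35)),np.sin(np.radians(35))
ax=np.array([-s35,0,c35]);u=np.array([c35,0,s35]);F=np.array([-.004,0,.068])+ax*.165
def inpl(d,p):
    o,r=ray(d,*p);o=Rc.T@(o-O);r=Rc.T@r;q=o+r*((F-o)@ax)/(r@ax)-F;return np.array([q@u,q[1]])
# face ends
for nm,d,a,b in(("top",t0,ct(565,470),ct(685,365)),("side",s0,cs(488,68),cs(494,172))):
    A,B=inpl(d,a),inpl(d,b);v=B-A;print(nm,A,B,np.linalg.norm(v),np.degrees(np.arctan2(v[1],v[0])))
A=cv2.resize(t["img"][135:225,330:440],None,fx=3.6,fy=3.6,interpolation=2);B=cv2.resize(s["img"][95:220,265:395],None,fx=2.9,fy=2.592,interpolation=2)
cv2.imwrite("pics/st2.png",np.hstack([A,B]))
```

```text
[ 0.5751196  -0.02332599  0.31909574] [2.16088828e+00 2.27713827e+00 1.26867063e-03] [ 0.63653907  0.19419676 -0.74663963  1.46544907  0.13280905  1.53096279
 -0.05330681]
top [-0.02083118  0.01338282] [ 0.01732376 -0.02190251] 0.05196974460560877 -42.762354143961176
side [ 0.02229505 -0.02115973] [-0.01841108  0.01701252] 0.05580420732175651 136.83992553545394
```

View pics/st2.png

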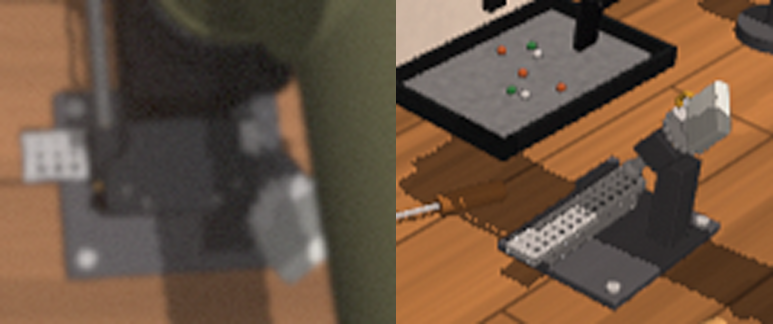

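The plate lies home on the rail. The knob, though, looks turned compared with the start, so I check it enlarged, then against now.

Run:
```python
from h import *
import pickle
t,s,w=pickle.load(open("d1.pkl","rb"));D=pickle.load(open("d0.pkl","rb"))
f=lambda im,x,y,:cv2.resize(im[y:y+42,x:x+56],(400,300),interpolation=2)
g=lambda im:np.clip(im.astype(float)*1.4,0,255).astype(np.uint8)
A=np.hstack([f(D["top"]["img"],385,173),f(D["side"]["img"],345,118)])
B=np.hstack([f(g(t["img"]),385,173),f(g(s["img"]),345,118)])
cv2.imwrite("pics/k.png",np.vstack([A,B]))
```

```text
(no output)
```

View pics/k.png

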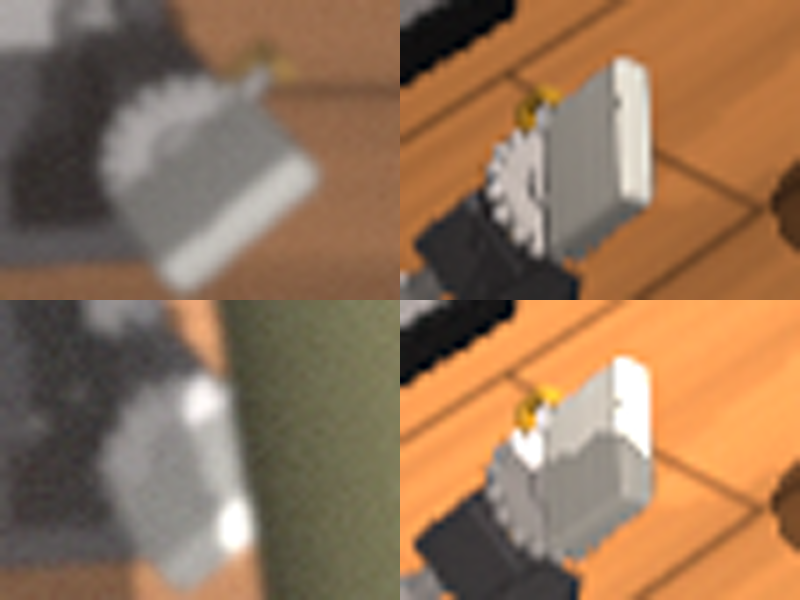

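The knob is unchanged; only the arm's shadow differs. The bar direction in the knob plane is about −43° in both views. I plan the tilted approach.

```bash
cat >> h.py <<'E'
_K=np.load("clamp.npz");O,Rc=_K["O"],_K["R"]
_c,_s=np.cos(np.radians(35)),np.sin(np.radians(35))
AX=np.array([-_s,0,_c]);U=np.array([_c,0,_s]);A0=np.array([-.004,0,.068])
def kpose(l,deg):
    a=np.radians(deg);x=np.cos(a)*U+np.array([0,np.sin(a),0]);z=-AX
    return O+Rc@(A0+AX*l),Rc@np.stack([x,np.cross(z,x),z],1)
E
python3 - <<'E'
from h import *
P,M=kpose(.249,137)
print(P);plan([(P+[0,0,.03],M,-1),(P,M,-1)])
E
```

```text
[ 0.43703246 -0.18158724  0.27196886]
-- 6
-2.51 -2.47 0.29 -0.095 -0.041 -0.132 -1; -2.16 -2.80 0.14 -0.095 -0.041 -0.132 -1; -1.77 -3.06 -0.06 -0.095 -0.041 -0.132 -1; -1.36 -3.25 -0.30 -0.095 -0.041 -0.132 -1; -0.94 -3.36 -0.56 -0.095 -0.041 -0.132 -1; -0.52 -3.39 -0.85 -0.095 -0.041 -0.132 -1; 
-- 1
1.26 -1.17 2.46 0.000 0.000 0.000 -1;
```

Request:
jog_arm(rows="-2.5 -2.5 0.3 -0.095 -0.041 -0.132 -1; -2.2 -2.8 0.1 -0.095 -0.041 -0.132 -1; -1.8 -3.1 -0.1 -0.095 -0.041 -0.132 -1; -1.4 -3.3 -0.3 -0.095 -0.041 -0.132 -1; -0.9 -3.4 -0.6 -0.095 -0.041 -0.132 -1")

```text
time: 12.42
position: [0.4928, -0.1371, 0.3007]
tool_rot: [1.324, 2.44, 0.218]
ft_force: [0.7, -0.6, 1.6]
grip_width: 1.007
grip_force: 0.0
```

Request:
jog_arm(rows="-0.5 -3.4 -0.9 -0.095 -0.041 -0.132 -1; 0 0 0 0 0 0 -1; 0 0 0 0 0 0 -1")

```text
time: 12.8
position: [0.4903, -0.1441, 0.2878]
tool_rot: [1.241, 2.473, 0.247]
ft_force: [-0.3, 0.4, 0.5]
grip_width: 1.0
grip_force: 0.0
```

Run:
```python
from h import *
S=ctrl.get_state();print(S["joint_positions"],S["position"])
P,M=kpose(.249,137);plan([(P,M,-1)])
d=cam("wrist");s=cam("side")
print("face centre expected px",proj(d,kpose(.165,0)[0]))
a=np.radians(137);X=Rc@(np.cos(a)*U+np.array([0,np.sin(a),0]))
print([proj(d,kpose(.165,0)[0]+k*X*.03).round() for k in(-1,1)])
cv2.imwrite("pics/w3.png",np.hstack([cv2.resize(d["img"],(480,360)),cv2.resize(s["img"][60:220,260:400],(315,360))]))
```

```text
[ 0.6399339  -0.29329716 -0.25629926  1.99487907 -0.24607213  1.06019579
  1.10113822] [ 0.49030339 -0.14405052  0.2878187 ]
-- 2
0.15 -3.34 -0.31 -0.087 -0.058 -0.110 -1; 0.49 -3.26 -0.62 -0.087 -0.058 -0.110 -1; 
face centre expected px [215.87854802 219.91824141]
[array([224., 255.]), array([207., 184.])]
```

View pics/w3.png

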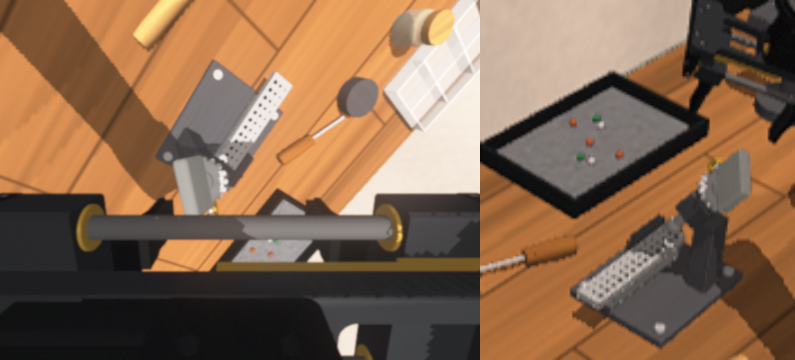

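The wrist view shows the knob bar at about (200,185) in the crop, roughly where predicted, and the plate home. The arm has run into joint 2's limit (−0.29), so I use a shorter standoff, lower and further out.

Run:
```python
from h import *
P,M=kpose(.20,137);print(P);plan([(P,M,-1)],step=.02)
```

```text
[ 0.46510255 -0.18018193  0.23183041]
-- 4
-0.03 -1.45 1.05 -0.043 -0.029 -0.055 -1; 0.08 -1.49 0.98 -0.043 -0.029 -0.055 -1; 0.19 -1.52 0.91 -0.043 -0.029 -0.055 -1; 0.30 -1.55 0.84 -0.043 -0.029 -0.055 -1;
```

Request:
jog_arm(rows="0 -1.4 1.2 -0.043 -0.029 -0.055 -1; 0.1 -1.5 1 -0.043 -0.029 -0.055 -1; 0.2 -1.5 0.9 -0.043 -0.029 -0.055 -1; 0.3 -1.5 0.8 -0.043 -0.029 -0.055 -1; 0 0 0 0 0 0 -1")

```text
time: 13.52
position: [0.484, -0.191, 0.2229]
tool_rot: [0.889, 2.423, 0.322]
ft_force: [0.3, 0.5, 0.3]
grip_width: 0.995
grip_force: 0.0
```

Run:
```python
from h import *
S=ctrl.get_state();print(S["joint_positions"],S["position"])
P,M=kpose(.20,137);print(P);plan([(P,M,-1)],step=.02)
```

```text
[ 0.74592058 -0.29993767 -0.15646823  2.20143899 -0.55105783  0.82055584
  1.74849573] [ 0.48403079 -0.19101575  0.22293411]
[ 0.46510255 -0.18018193  0.23183041]
-- 2
0.78 0.08 -0.88 -0.002 -0.010 -0.003 -1; 0.77 0.09 -0.88 -0.002 -0.010 -0.003 -1;
```

The orientation is reached. The TCP is at l = 182 mm along the axis, 15 mm off along the bar, which does not matter while the fingers straddle its thickness. I half-close and go in along the axis, drifting back to centre.

Request:
jog_arm(rows="0 0.1 0 0 -0.01 0 0; 0.3 0 0.3 0 -0.01 0 0; 0.3 0 0.7 0 0 0 0; 0.3 0 0.8 0 0 0 0; 0 0 0 0 0 0 0")

```text
time: 14.15
position: [0.4942, -0.1841, 0.2038]
tool_rot: [0.88, 2.409, 0.316]
ft_force: [-0.2, -0.3, 0.8]
grip_width: 0.547
grip_force: 0.0
```

Run:
```python
from h import *
S=ctrl.get_state();print(S["joint_positions"],S["ft_force"],S["grip_width"])
P,M=kpose(.129,137);plan([(P,M,0)],step=.01)
```

```text
[ 0.72496382 -0.28178871 -0.169827    2.23404972 -0.57300909  0.74629446
  1.76032313] [-0.15319814 -0.33206108  0.81271907] 0.5466032867344979
-- 4
0.23 -0.03 0.79 -0.000 -0.001 -0.000 0; 0.23 -0.03 0.79 -0.000 -0.001 -0.000 0; 0.23 -0.03 0.79 -0.000 -0.001 -0.000 0; 0.23 -0.03 0.79 -0.000 -0.001 -0.000 0;
```

Request:
jog_arm(rows="0.25 0 0.8 0 0 0 0; 0.25 0 0.8 0 0 0 0; 0 0 0 0 0 0 0")

```text
time: 14.52
position: [0.5, -0.1808, 0.1887]
tool_rot: [0.88, 2.409, 0.316]
ft_force: [0.3, -0.2, 0.4]
grip_width: 0.503
grip_force: 0.0
```

Request:
jog_arm(rows="0.25 0 0.8 0 0 0 0; 0.2 -0.1 0.7 0 0 0 0; 0 0 0 0 0 0 0")

```text
time: 14.9
position: [0.5053, -0.1783, 0.1743]
tool_rot: [0.88, 2.409, 0.316]
ft_force: [0.9, 0.4, 0.4]
grip_width: 0.5
grip_force: 0.0
```

Run:
```python
from h import *
S=ctrl.get_state();print(S["joint_positions"],S["ft_force"],S["torque"],S["grip_width"])
P,M=kpose(.129,137);plan([(P,M,0)])
```

```text
[ 0.70642988 -0.23350237 -0.18735196  2.26127728 -0.59758633  0.66413213
  1.7765201 ] [0.90848586 0.42791843 0.43171252] [-0.00636415  0.54285649 -0.03387825] 0.5000021218154439
-- 1
-0.00 0.01 0.08 -0.001 -0.003 -0.001 0;
```

Request:
jog_arm(rows="0 0 0 0 0 0 1; 0 0 0 0 0 0 1; 0 0 0 0 0 0 1; 0 0 0 0 0 0 1; 0 0 0 0 0 0 1", force=12)

```text
time: 15.52
position: [0.5058, -0.1785, 0.1756]
tool_rot: [0.88, 2.407, 0.316]
ft_force: [-0.6, -0.1, 1.2]
grip_width: 0.184
grip_force: 12.0
```

Run:
```python
from h import *
S=ctrl.get_state();M=R.from_rotvec(S["tool_rot"])
print(M.inv().apply(S["ft_force"]),M.inv().apply(S["torque"]),S["grip_width"]*87,S["grip_force"])
P,M=kpose(.129,137);plan([(P,M,1)])
```

```text
[-0.17262202  0.04303927 -1.36310674] [-0.01596958  0.47751768  0.15531747] 16.018849884570095 11.998283456778154
-- 1
0.11 -0.05 0.16 0.000 -0.001 -0.001 1;
```

The pinch is exact at 16.0 mm with negligible side force. I firm the grip and start turning clockwise (+z).

Request:
jog_arm(rows="0 0 0 0 0 0 1; 0 0 0 0 0 0.05 1; 0 0 0 0 0 0.1 1; 0 0 0 0 0 0.1 1; 0 0 0 0 0 0 1", force=45)

```text
time: 16.15
position: [0.5059, -0.1784, 0.1757]
tool_rot: [1.182, 2.298, 0.409]
ft_force: [0.5, 3.0, 3.4]
grip_width: 0.176
grip_force: 45.0
```

```bash
cat > st.py <<'E'
from h import *
S=ctrl.get_state();M=R.from_rotvec(S["tool_rot"])
x=Rc.T@M.as_matrix()[:,0]
print("t",S["time"],"F",M.inv().apply(S["ft_force"]).round(1),"T",M.inv().apply(S["torque"]).round(3),"g",S["grip_width"]*87,"turned",np.radians(137)-np.arctan2(x[1],x@U),"q",S["joint_positions"].round(2),"axerr",np.degrees(np.arccos(min(1,-(Rc.T@M.as_matrix()[:,2])@AX))))
E
python3 st.py
```

```text
t 16.15 F [ 1.2  3.7 -2.4] T [-0.356  0.546  0.135] g 15.30776529110629 turned 0.24961187183540767 q [ 0.74 -0.23 -0.22  2.26 -0.61  0.67  1.54] axerr 0.08697001974169269
```

Request:
jog_arm(rows="0 0 0 0 0 0.15 1; 0 0 0 0 0 0.15 1; 0 0 0 0 0 0.15 1; 0 0 0 0 0 0.15 1; 0 0 0 0 0 0 1")

```text
time: 16.77
position: [0.5063, -0.1783, 0.176]
tool_rot: [1.86, 1.903, 0.616]
ft_force: [3.0, 2.4, 3.2]
grip_width: 0.184
grip_force: 45.0
```

```bash
python3 st.py
```

```text
t 16.775 F [ 2.3  4.3 -0.8] T [-0.325  0.867  0.182] g 16.036126299196393 turned 0.8476207762721972 q [ 0.83 -0.24 -0.3   2.26 -0.64  0.68  0.97] axerr 0.07357794376129684
```

Request:
jog_arm(rows="0 0 0 0 0 0.15 1; 0 0 0 0 0 0.15 1; 0 0 0 0 0 0.1 1; 0 0 0 0 0 0 1")

```text
time: 17.27
position: [0.5065, -0.1784, 0.1762]
tool_rot: [2.257, 1.536, 0.736]
ft_force: [3.9, 3.8, 3.0]
grip_width: 0.182
grip_force: 45.0
```

```bash
python3 st.py
```

```text
t 17.275 F [ 5.4  3.1 -0.2] T [-0.244  1.066  0.078] g 15.851506207382542 turned 1.2464063225801452 q [ 0.89 -0.24 -0.35  2.25 -0.66  0.69  0.59] axerr 0.056974996632758235
```

Request:
jog_arm(rows="0 0 0 0 0 0.1 1; 0 0 0 0 0 0.1 1")

```text
time: 17.52
position: [0.5066, -0.1784, 0.1763]
tool_rot: [2.437, 1.321, 0.789]
ft_force: [4.0, 2.6, 4.1]
grip_width: 0.178
grip_force: 45.0
```

```bash
python3 st.py
```

```text
t 17.525 F [ 5.3  3.2 -1. ] T [-0.116  1.007 -0.081] g 15.486714351466704 turned 1.4478318084481772 q [ 0.92 -0.24 -0.38  2.25 -0.67  0.69  0.39] axerr 0.04630951390972584
```

Request:
jog_arm(rows="0 0 0 0 0 0.1 1; 0 0 0 0 0 0.1 1")

```text
time: 17.77
position: [0.5067, -0.1785, 0.1763]
tool_rot: [2.597, 1.088, 0.836]
ft_force: [5.1, 3.3, 2.5]
grip_width: 0.179
grip_force: 45.0
```

```bash
python3 st.py
```

```text
t 17.775 F [6.3 1.6 0.9] T [-0.056  1.083 -0.075] g 15.59548489748189 turned 1.6479162214945813 q [ 0.95 -0.24 -0.4   2.25 -0.68  0.69  0.2 ] axerr 0.04100794678787397
```

```bash
cat > pawl.py <<'E'
from h import *
import pickle
def yel(d):
    h=cv2.cvtColor(d["img"],cv2.COLOR_BGR2HSV)
    m=((h[...,0]>=18)&(h[...,0]<=32)&(h[...,1]>150)&(h[...,2]>50))
    v,u=np.nonzero(m);out=[]
    for a,b in zip(u,v):
        o,r=ray(d,a,b);o=Rc.T@(o-O);r=Rc.T@r;C=A0+AX*.112;q=o+r*((C-o)@AX)/(r@AX)-C
        p=np.array([q@U,q[1]])
        if .025<np.linalg.norm(p)<.055:out.append((a,b,np.degrees(np.arctan2(p[1],p[0])),np.linalg.norm(p)*1000))
    return np.array(out)
if __name__=="__main__":
    D=pickle.load(open("d0.pkl","rb"))
    for n,d in(("t0",D["top"]),("s0",D["side"]),("top",cam("top")),("side",cam("side")),("wrist",cam("wrist"))):
        y=yel(d);print(n,len(y),y.mean(0).round(1) if len(y) else "", y.std(0).round(1) if len(y) else "")
E
python3 pawl.py
```

```text
t0 0  
s0 17 [363.9 132.1 -37.   41.8] [1.6 1.6 8.3 5.8]
top 0  
side 6 [ 375.5  142.  -112.    43.6] [ 1.5  6.4 30.7 11.7]
wrist 1036 [273.4 292.7 -68.8  45.6] [ 34.1  22.8 119.9   8.5]
```

Request:
jog_arm(rows="0 0 0 0 0 0.1 1; 0 0 0 0 0 0.1 1")

```text
time: 18.18
position: [0.5068, -0.1786, 0.1764]
tool_rot: [2.739, 0.837, 0.877]
ft_force: [5.5, 2.4, 3.0]
grip_width: 0.177
grip_force: 45.0
```

```bash
python3 st.py; python3 pawl.py
```

```text
t 18.175 F [6.5 1.4 0.8] T [ 0.14   0.971 -0.158] g 15.355898190137518 turned 1.8479861488150229 q [ 0.98 -0.24 -0.43  2.25 -0.69  0.7   0.01] axerr 0.04170466379984102
t0 0  
s0 17 [363.9 132.1 -37.   41.8] [1.6 1.6 8.3 5.8]
top 0  
side 4 [ 374.   144.  -122.7   41.9] [ 0.7  9.5 44.4 10.4]
wrist 1076 [277.  292.2 -67.1  45.4] [ 35.1  22.9 123.5   8.4]
```

The pawl arm starts at about −37°, level with the bar, which suggests a screw start near 0.72. That puts contact at a turn of about 2.6 and the first click at 2.8–2.9. I go on, reading the torque.

Request:
jog_arm(rows="0 0 0 0 0 0.1 1; 0 0 0 0 0 0.1 1; 0 0 0 0 0 0.1 1")

```text
time: 18.7
position: [0.5069, -0.1788, 0.1765]
tool_rot: [2.91, 0.429, 0.925]
ft_force: [6.6, 2.4, 2.7]
grip_width: 0.181
grip_force: 45.0
```

```bash
python3 st.py
```

```text
t 18.7 F [ 7.3 -0.3  1.7] T [ 0.267  1.026 -0.124] g 15.723767345576226 turned 2.1480541721799113 q [ 1.02 -0.25 -0.47  2.25 -0.71  0.7  -0.28] axerr 0.05291009422692789
```

Request:
jog_arm(rows="0 0 0 0 0 0.1 1; 0 0 0 0 0 0.1 1; 0 0 0 0 0 0.1 1")

```text
time: 19.08
position: [0.5069, -0.1791, 0.1765]
tool_rot: [-2.966, 0.011, -0.935]
ft_force: [6.7, 1.7, 1.0]
grip_width: 0.181
grip_force: 45.0
```

```bash
python3 st.py
```

```text
t 19.075 F [ 6.  -1.7  3.1] T [ 0.418  0.86  -0.079] g 15.77265424341745 turned 2.448205070852118 q [ 1.07 -0.25 -0.5   2.25 -0.73  0.71 -0.56] axerr 0.066187936056123
```

Request:
jog_arm(rows="0 0 0 0 0 0.1 1")

```text
time: 19.2
position: [0.5069, -0.1791, 0.1765]
tool_rot: [-2.934, 0.158, -0.923]
ft_force: [7.2, 1.0, 1.3]
grip_width: 0.18
grip_force: 45.0
```

```bash
python3 st.py
```

```text
t 19.2 F [ 6.5 -1.6  3.1] T [ 0.436  0.847 -0.105] g 15.682145068551574 turned 2.5482608747058397 q [ 1.08 -0.25 -0.52  2.25 -0.73  0.71 -0.66] axerr 0.07161723636237134
```

Request:
jog_arm(rows="0 0 0 0 0 0.1 1")

```text
time: 19.32
position: [0.5069, -0.1792, 0.1764]
tool_rot: [-2.896, 0.301, -0.909]
ft_force: [6.8, 0.3, 1.7]
grip_width: 0.186
grip_force: 45.0
```

```bash
python3 st.py
```

```text
t 19.325 F [ 6.3 -1.6  2.5] T [ 0.479  0.76  -0.195] g 16.179119237354783 turned 2.6482654622438697 q [ 1.1  -0.25 -0.53  2.25 -0.74  0.71 -0.75] axerr 0.07651803409747288
```

Torque is rising at a turn of 2.65 (−0.195), as predicted. I take small steps from here.

Request:
jog_arm(rows="0 0 0 0 0 0.08 1")

```text
time: 19.45
position: [0.5069, -0.1793, 0.1765]
tool_rot: [-2.861, 0.413, -0.896]
ft_force: [8.0, -0.0, 0.1]
grip_width: 0.18
grip_force: 45.0
```

```bash
python3 st.py
```

```text
t 19.45 F [ 6.4 -1.8  4.5] T [ 0.538  0.756 -0.19 ] g 15.702718589414587 turned 2.7275643814327735 q [ 1.11 -0.25 -0.54  2.25 -0.74  0.71 -0.83] axerr 0.08295921225344949
```

Request:
jog_arm(rows="0 0 0 0 0 0.08 1")

```text
time: 19.58
position: [0.5069, -0.1794, 0.1765]
tool_rot: [-2.823, 0.523, -0.883]
ft_force: [6.9, -0.2, -0.0]
grip_width: 0.181
grip_force: 45.0
```

```bash
python3 st.py
```

```text
t 19.575 F [ 5.4 -1.7  4. ] T [ 0.573  0.742 -0.208] g 15.732591479190825 turned 2.807258486228306 q [ 1.12 -0.25 -0.55  2.25 -0.75  0.72 -0.91] axerr 0.08743461751191242
```

Request:
jog_arm(rows="0 0 0 0 0 0.08 1")

```text
time: 19.7
position: [0.5069, -0.1794, 0.1764]
tool_rot: [-2.78, 0.631, -0.868]
ft_force: [7.3, 0.1, 0.2]
grip_width: 0.182
grip_force: 45.0
```

```bash
python3 st.py
```

```text
t 19.7 F [ 5.5 -2.6  4. ] T [ 0.537  0.626 -0.233] g 15.846481033000538 turned 2.8871889057573012 q [ 1.13 -0.26 -0.56  2.25 -0.75  0.72 -0.98] axerr 0.08710254327280188
```

Request:
jog_arm(rows="0 0 0 0 0 0.08 1")

```text
time: 19.82
position: [0.5068, -0.1795, 0.1764]
tool_rot: [-2.734, 0.737, -0.852]
ft_force: [7.8, -0.2, 0.0]
grip_width: 0.181
grip_force: 45.0
```

```bash
python3 st.py
```

```text
t 19.825 F [ 5.6 -3.   4.5] T [ 0.587  0.611 -0.22 ] g 15.758960649215295 turned 2.9673348100575048 q [ 1.15 -0.26 -0.57  2.25 -0.75  0.72 -1.06] axerr 0.09649331307929464
```

Request:
jog_arm(rows="0 0 0 0 0 0.08 1")

```text
time: 19.95
position: [0.5068, -0.1795, 0.1764]
tool_rot: [-2.684, 0.84, -0.834]
ft_force: [7.5, -0.1, 0.5]
grip_width: 0.181
grip_force: 45.0
```

```bash
python3 st.py
```

```text
t 19.95 F [ 5.3 -3.5  3.9] T [ 0.616  0.597 -0.139] g 15.752681194563122 turned 3.0475486156842977 q [ 1.16 -0.26 -0.58  2.25 -0.76  0.72 -1.14] axerr 0.09689175163927757
```

The torque peaked at −0.23 near 2.9 and dropped to −0.14 at 3.05, probably the first click. I turn through another tooth to see the sawtooth repeat.

Request:
jog_arm(rows="0 0 0 0 0 0.08 1")

```text
time: 20.08
position: [0.5068, -0.1796, 0.1764]
tool_rot: [-2.631, 0.941, -0.816]
ft_force: [7.2, -0.4, -0.4]
grip_width: 0.179
grip_force: 45.0
```

```bash
python3 st.py
```

```text
t 20.075 F [ 4.7 -3.3  4.4] T [ 0.65   0.492 -0.071] g 15.576887662126401 turned 3.127758271088648 q [ 1.17 -0.26 -0.59  2.25 -0.76  0.72 -1.21] axerr 0.1041717464805943
```

Request:
jog_arm(rows="0 0 0 0 0 0.08 1")

```text
time: 20.2
position: [0.5068, -0.1797, 0.1764]
tool_rot: [-2.576, 1.039, -0.797]
ft_force: [6.5, -0.0, -0.1]
grip_width: 0.182
grip_force: 45.0
```

```bash
python3 st.py
```

```text
t 20.2 F [ 3.8 -3.6  3.8] T [ 0.625  0.517 -0.236] g 15.872834634823063 turned 3.207637051784221 q [ 1.18 -0.26 -0.6   2.25 -0.77  0.73 -1.29] axerr 0.10513857501608928
```

Request:
jog_arm(rows="0 0 0 0 0 0.08 1")

```text
time: 20.32
position: [0.5067, -0.1797, 0.1763]
tool_rot: [-2.517, 1.134, -0.777]
ft_force: [7.6, -0.6, -0.6]
grip_width: 0.184
grip_force: 45.0
```

```bash
python3 st.py
```

```text
t 20.325 F [ 4.5 -4.   4.9] T [ 0.676  0.426 -0.181] g 15.972175686630177 turned 3.2873337128743207 q [ 1.19 -0.26 -0.61  2.25 -0.77  0.73 -1.36] axerr 0.10503331994483785
```

Request:
jog_arm(rows="0 0 0 0 0 0.08 1")

```text
time: 20.45
position: [0.5067, -0.1797, 0.1764]
tool_rot: [-2.455, 1.227, -0.756]
ft_force: [7.1, -0.5, -0.3]
grip_width: 0.177
grip_force: 45.0
```

```bash
python3 st.py
```

```text
t 20.45 F [ 3.8 -4.2  4.3] T [ 0.668  0.441 -0.166] g 15.42975709085146 turned 3.3674778062074555 q [ 1.2  -0.26 -0.62  2.25 -0.78  0.73 -1.44] axerr 0.10887346319643579
```

Request:
jog_arm(rows="0 0 0 0 0 0.08 1")

```text
time: 20.58
position: [0.5066, -0.1798, 0.1763]
tool_rot: [-2.389, 1.317, -0.734]
ft_force: [6.9, -0.3, 0.0]
grip_width: 0.18
grip_force: 45.0
```

```bash
python3 st.py; python3 pawl.py
```

```text
t 20.575 F [ 3.4 -4.6  3.9] T [ 0.668  0.335 -0.105] g 15.620581759146189 turned 3.4478064683269043 q [ 1.21 -0.27 -0.63  2.25 -0.78  0.73 -1.52] axerr 0.10769152078043404
t0 0  
s0 17 [363.9 132.1 -37.   41.8] [1.6 1.6 8.3 5.8]
top 0  
side 26 [368.  158.4 144.8  38.6] [2.  1.7 9.9 4.8]
wrist 1146 [279.9 290.5  85.2  44.8] [35.8 23.9 87.3  8.8]
```

The torque sawtooth shows drops near 3.1 and 3.45. The brass arm is now visible in the side view. Given a screw start of at least 0.7 and a maximum of 3.6, the slip is at least 0.55 rad, and the other estimates put it at no more than 0.85, so one to two clicks. I stop turning, let go, and retreat along the axis.

Request:
jog_arm(rows="0 0 0 0 0 0 1; 0 0 0 0 0 0 0; 0 0 0 0 0 0 0; 0 0 0 0 0 0 0; 0 0 0 0 0 0 0")

```text
time: 21.35
position: [0.5052, -0.1788, 0.1749]
tool_rot: [-2.389, 1.319, -0.728]
ft_force: [0.0, -0.8, -0.6]
grip_width: 0.482
grip_force: 0.0
```

Request:
jog_arm(rows="0.2 0 -0.7 0 0 0 0; 0.2 0 -0.8 0 0 0 0; 0.3 0 -0.8 0 0 0 0; 0.3 0 -0.8 0 0 0 0; 0 0 0 0 0 0 0")

```text
time: 21.98
position: [0.4926, -0.1887, 0.2047]
tool_rot: [-2.388, 1.319, -0.731]
ft_force: [-0.2, 0.3, 0.2]
grip_width: 0.496
grip_force: 0.0
```

```bash
python3 st.py
python3 - <<'E'
from h import *
S=ctrl.get_state();p=Rc.T@(S["position"]-O)-A0;print("l",p@AX,"u",p@U,"v",p[1])
import pawl
for n in("side","top"):
    y=pawl.yel(cam(n));print(n,len(y),y.mean(0).round(1) if len(y) else "")
M=R.from_rotvec(S["tool_rot"]).as_matrix();plan([(S["position"]+[.03,-.0,.03],M,0)])
E
```

```text
t 21.975 F [-0.3 -0.1 -0.3] T [-0.48  -0.432  0.037] g 43.13603873805718 turned 3.4502340648491843 q [ 1.08 -0.3  -0.46  2.22 -0.71  0.8  -1.56] axerr 0.012242686114782641
l 0.16229751596278455 u 0.0065580023832567304 v -0.009831632304675984
side 28 [368.1 158.1 146.   37.8]
top 0 
-- 1
2.28 -3.59 -0.82 0.001 0.002 0.000 0;
```

Request:
jog_arm(rows="0.6 0 -0.6 0 0 0 0; 0.7 0 -0.6 0 0 0 0; 0.7 0 -0.6 0 0 0 0; 0 0 0 0 0 0 0")

```text
time: 22.58
position: [0.4912, -0.2068, 0.2248]
tool_rot: [-2.387, 1.32, -0.731]
ft_force: [-0.2, 0.3, -0.5]
grip_width: 0.502
grip_force: 0.0
```

```bash
python3 st.py
python3 - <<'E'
from h import *
S=ctrl.get_state();p=Rc.T@(S["position"]-O)-A0;print("l",p@AX,"u",p@U,"v",p[1],S["position"])
P=S["position"]
M=R.from_rotvec(S["tool_rot"]).as_matrix();plan([(P+[.0,-.03,.04],M,0),(P+[.06,-.08,.15],down(np.radians(-80)),0)])
E
```

```text
t 22.575 F [-0.5  0.2  0.3] T [-0.572 -0.39   0.079] g 43.66253074564159 turned 3.451266083296238 q [ 1.1  -0.29 -0.43  2.18 -0.69  0.85 -1.56] axerr 0.04193975745717239
l 0.1800632090577752 u 0.016188114285873533 v -0.027877548413487645 [ 0.49116137 -0.20678979  0.22478427]
-- 1
3.68 -0.43 -3.36 0.000 -0.000 0.000 0; 
-- 5
2.00 -1.40 -1.14 -0.117 -0.038 0.075 0; 1.85 -1.40 -1.38 -0.117 -0.038 0.075 0; 1.69 -1.36 -1.61 -0.117 -0.038 0.075 0; 1.52 -1.28 -1.83 -0.117 -0.038 0.075 0; 1.36 -1.16 -2.02 -0.117 -0.038 0.075 0;
```

Request:
jog_arm(rows="1.9 -0.2 -1.7 0 0 0 0; 1.8 -0.2 -1.7 0 0 0 0; 2 -1.4 -1.1 -0.117 -0.038 0.075 0; 1.8 -1.4 -1.4 -0.117 -0.038 0.075 0; 1.7 -1.4 -1.6 -0.117 -0.038 0.075 0")

```text
time: 23.2
position: [0.5274, -0.2657, 0.3312]
tool_rot: [-2.434, 1.755, -0.311]
ft_force: [0.2, 0.8, 0.5]
grip_width: 0.501
grip_force: 0.0
```

Request:
jog_arm(rows="1.5 -1.3 -1.8 -0.117 -0.038 0.075 0; 1.4 -1.2 -2 -0.117 -0.038 0.075 0; 0 0 -4 0 0 0 0; 0 0 0 0 0 0 0")

```text
time: 23.7
position: [0.554, -0.2854, 0.4148]
tool_rot: [-2.407, 2.018, -0.003]
ft_force: [-0.1, -0.7, 0.0]
grip_width: 0.501
grip_force: 0.0
```

Run:
```python
from h import *
import pawl,pickle
S=ctrl.get_state();print(S["position"],S["ft_force"],S["joint_positions"].round(2))
s=cam("side");t=cam("top");pickle.dump((t,s),open("d2.pkl","wb"))
for n,d in(("side",s),("top",t)):
    y=pawl.yel(d);print("pawl",n,len(y),y.mean(0).round(1) if len(y) else "")
# plate top mask in side view: expected outline corners and observed bright blob
h=cv2.cvtColor(s["img"],cv2.COLOR_BGR2HSV)
c=np.array([proj(s,O+Rc@[x,y,.057]) for x,y in((-.018,-.02),(.018,-.02),(.018,.16),(-.018,.16))]);print("pred corners",c.round(1).tolist())
m=((h[...,1]<45)&(h[...,2]>110)).astype(np.uint8);k=np.zeros_like(m)
cv2.fillPoly(k,[np.int32(c)],1);k=cv2.dilate(k,np.ones((7,7)));v,u=np.nonzero(m&k)
w=np.array([Rc.T@(onz(s,a,b,.057)-O) for a,b in zip(u,v)]);print("x",np.percentile(w[:,0],[2,98]),"y",np.percentile(w[:,1],[1,99]))
# knob end face: brightest edge of the bar in the side view (predicted for slip 0.39..0.8)
C=kpose(.165,0)[0]
for nm,d in(("s",s),("t",t)):
    print(nm,[proj(d,C+sg*.03*Rc@(np.cos(a)*U+np.array([0,np.sin(a),0]))).round(1).tolist() for a in(np.radians(137)-3.45,) for sg in(-1,1)])
```

```text
[ 0.5540287  -0.28535729  0.41480873] [-0.12695748 -0.70312879  0.02966881] [ 0.96  0.32 -0.74  1.14  0.22  1.75 -2.68]
pawl side 31 [368.5 158.3 147.7  38.2]
pawl top 0 
pred corners [[351.1, 164.1], [341.3, 159.0], [302.1, 188.4], [312.1, 194.3]]
x [-0.02308361  0.01798676] y [-0.01630937  0.16159272]
s [[375.0, 145.7], [379.5, 128.2]]
t [[405.3, 209.7], [429.1, 197.6]]
```

The plate is at home (seen x −18…18, y −16…161 mm) and the arm is clear. The brass arm and bar are offset by 0.4–0.75 rad of slip, which is one to two clicks. I hand it in.

```bash
python3 -c "
from bench import ticket
print(ticket.close_job())"
```

```text
the job is handed in; nothing more can be done
None
```

I handed the job in at about 24 s with the drawplate home against fence and stop under the foot, the knob turned until it clicked (I estimate one or two clicks, from torque and camera readings), and the gripper clear; no verdict came back.

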